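# Bring the small bottle to the front of the reagent carousel and lock it with the pin

### The job

Turn the bottle carousel by pushing the tabs on its rim, without touching the bottles, until the smallest bottle stands at the front, next to the pin guide. Lock it there: put the locking pin from its block into the guide and ease the carousel on until the pin drops fully home through the plate's slot. Do it gently, never forcing the carousel against the pin, and leave the other things alone.

Things in the scene. Friction and masses are not known exactly. Their poses are not given: they have to be found in the camera images.
- carousel_base: Fixed foot of the bottle carousel, 170 mm across, 22 mm high; origin on the work surface at the axis of rotation, z up. Its -x axis points to the carousel's FRONT, where an aluminium C-bracket holds the pin guide over the rim. A grey plate turns on the foot, either way, without end stops, stiffly (about 2.5 N at a tab), and stays where it is left. Jerks make the bottles slip.
- plate_center (a point): Fixed point on the axis, at the top of the turning plate (240 mm across, heights 26 to 42 mm). The plate has 4 stations at 90 degrees, 54 mm from the axis, 3 with a bottle on a black mat (2 mm high, to 84 mm from the axis). On each station's centre line an open slot 13 mm wide cuts through the rim, from 88 mm outward. Bottles stand up to 11 mm to one side of that line, so the slot must be felt.
- tab_left (a point): Fixed point (45 degrees from the front toward the base's +y, 143.5 mm from the axis, 35 mm high): where the middle of a push tab is when a station is exactly at the front. Four tabs stick out of the rim midway between the stations (45 degrees from each), 113 to 158 mm from the axis, 14 mm wide, heights 26 to 44 mm. They turn with the plate and pass under the bracket's arm.
- bracket_top (a point): Top of the fixed bracket's upright, 177 mm in front of the axis, 78 mm high. The upright is 18 x 26 mm; a floor bar 30 mm wide, 8 mm high joins it to the foot; its arm, 22 mm wide, reaches inward to the guide at heights 52 to 76 mm.
- guide_mouth (a point): Centre of the guide's upper mouth, 104 mm in front of the axis, 78 mm high: vertical bore 11.4 mm wide, 30 mm long, mouth chamfered 2 mm, in a 26 mm square block 6 mm above the plate. With no slot below, the pin rests on the plate, tip 36 mm below the mouth. It falls when a slot comes within about 2 mm of centre; then the plate is locked and resists pushing at once.
- pin: Steel locking pin, loose, about 80 g, upright in its parking block at the start: shaft 10 mm across, 50 mm long, chamfered tip; above it a black round knob 24 mm across, 28 mm high, the place to grip. Origin at the tip, z up along the pin. Fully home the knob sits on the guide block and the tip is 50 mm below the guide's mouth.
- pin_block: Fixed white parking block, 44 x 44 x 40 mm, origin under its centre, with a through hole 12 mm wide in which the pin stands on the work surface.
- small_bottle: The smallest bottle, to be brought to the front: 35 mm across, 70 mm high, loose on the plate; origin at the centre of its underside.
- tablet_bottle: Bottle on the plate, 47 mm across, 85 mm high, loose; origin at the centre of its underside.
- water_bottle: Bottle on the plate, 50 mm across, 100 mm high, loose; origin at the centre of its underside.
- beaker: Bystander: small glass beaker, 72 mm across, 95 mm high; origin under its centre.
- tube_rack: Bystander: tube rack, 84 x 122 x 42 mm; origin under its centre.
- buffer_bottle: Bystander: bottle, 70 mm across, 135 mm high; origin under its centre.
Things that resemble listed ones, but are neither listed nor needed, are in the scene too. Leave any purple or turquoise look-alike of the small_bottle alone.

How it is judged (in metres and radians):
On the way, in this order (a step that is already met when the one before it is completed fails the run):
1. the smallest bottle has been brought round to the front, within about 30 degrees (x of small_bottle in the frame of carousel_base below -0.04 m and y of small_bottle in the frame of carousel_base between -0.03 and 0.03 m), for 0.1 s.
2. the pin has dropped home in the guide (z of pin in the frame of guide_mouth between -0.056 and -0.046 m and horizontal distance between pin and guide_mouth below 0.006 m), for 0.1 s.
At the end, for the whole second after the job is handed in: The smallest bottle stands upright and still on the plate at the front (within 20 mm of the carousel's front centre line), and the pin is fully home and upright in the guide (tip at least 46 mm below the mouth), which it can only be with that station's slot under the guide (all of step 2 and x of small_bottle in the frame of carousel_base below -0.04 m and y of small_bottle in the frame of carousel_base between -0.02 and 0.02 m and angle between pin's own z axis and vertical below 0.15 rad and height (world z) of small_bottle above 0.038 m and angle between small_bottle's own z axis and vertical below 0.1 rad and linear speed of each of small_bottle, pin below 0.01 m/s); the robot touches nothing.
It fails at once if the carousel is forced against the pin, or the pin jammed in the guide, with more than 45 N between pin and guide (about 18 N at a tab) (contact force between pin and carousel_base above 45 N).
It fails at once if a bottle is touched by the robot (contact force between any of the fingers, the arm and small_bottle above 0.5 N or contact force between any of the fingers, the arm and tablet_bottle above 0.5 N or contact force between any of the fingers, the arm and water_bottle above 0.5 N).
It fails at once if a bottle tips over (angle between any of small_bottle, tablet_bottle, water_bottle's own z axis and vertical above 0.4 rad).
It fails at once if a bystander is moved by more than 20 mm (distance of any of beaker, buffer_bottle, tube_rack from where it was at the start of the episode above 0.02 m).
It also fails if it takes over 69 s, if anything falls off the work surface, if the arm or the gripper's body presses on something with over 40 N, if the wrist force passes 120 N, or if a joint passes its speed limit or range.

### The arm

A 7-joint arm with a two-finger parallel gripper is mounted at the origin on the work surface; the furniture and walls round the work are solid. World frame = base frame: x ahead of the robot, y to its left, z up, the work surface at z = 0. Lengths are in m, angles in degrees, forces in N, time in s.
With the tool pointing down it reaches from about 0.425 to 0.875 m from the base axis. Payload 4.7 kg.
Tool frame: the origin (TCP) lies on the mounting face of the last link; the fingertips stand 182 mm ahead of it and the grasp point (between the pads) lies 164 mm ahead of it; z points along the fingers, y is the line along which they close (so a half turn about z gives the same grasp; the last joint's range is limited). The gripper opens to 87 mm and grips with 3 to 60 N. Pads are 19 mm wide; open, the fingers measure 117 mm over their backs; the gripper's body (75 mm by 190 mm) begins 51 mm behind the grasp point.
Start: joints at [-63.077, 18.392, -4.016, 83.108, 1.295, 78.541, -3.26], TCP at [0.286, 0.584, 0.405] pointing down, gripper open.
Joint ranges: [-163.93, 163.93], [-17.29, 119.83], [-79.2, 71.16], [3.27, 140.29], [-89.18, 269.18], [5.43, 117.66], [-154.24, 154.24]. Speed limits (degrees/s): [147.25, 147.25, 180, 180, 180, 180, 180].

### API

Orientations are given as [roll, pitch, yaw] about the fixed x, y, z axes, in that order (R = Rz(yaw) Ry(pitch) Rx(roll)).
In Python, from cell import env gives the robot as it stands.
- The arm moves only by the tool servo_tool, never from a script. Its argument "plan" is a list of rows, each an object with "xyz": the shift along the tool's x, y, z in cm, a list of three; "twist": the turn, a rotation vector about the tool's x, y, z in degrees, a list of three; "jaw": the closure, from 0 (fully open) to 1 (shut). In form: [{"xyz": [x, y, z], "twist": [wx, wy, wz], "jaw": jaw}, ...]. A call has 1 to 10 rows; each row is the pose to reach, as a shift and turn from the pose commanded when the call began, along the tool's axes at that moment; what a row does not reach only later rows make up. A row lasts 1/12 s, in which the tool goes at most 41.7 mm and 7.16 degrees, less where a joint would pass 70% of its speed; a pose out of reach is approached as far as the arm can. A call with a gripper value outside its range is refused whole. The fingers move at their own pace and stop on an object; "newtons" is the grip in N (left out, the last holds). Time passes only in rows, so rows that repeat a pose let the fingers close. It gives the time, the measured TCP pose, the force, the opening and the grip force at its end, in the units of the state.
- env.get_obs(): the state, without advancing time (a new reading comes with each control period).
- env.read_camera(name): name is "scene" or "side" or "wrist"; returns a dict with "img" (400x640x3 uint8, red, green, blue), "camera_matrix" (3x3 intrinsics, pixels), "R" (3x3) and "t" (3): a world point X has camera coordinates R X + t. Camera axes: x right, y down, z forward; pixel columns grow to the right and rows downward; lengths in m; the calibration is good to about 2 mm. The wrist camera is an equidistant fisheye: a pixel r from the principal point sees the ray r / f radians off the axis. A picture is of the moment at which its call begins. There is no depth.
- env.sign_off(): hands the job in; it is judged then, once.
The state is a dict: "time_s": time; "qpos": joint angles; "joint_velocities": joint speeds; "effort": joint torques, N m; "tool_pos": TCP position; "tool_rot": TCP orientation; "force": force on the tool from outside, world axes, zero at the start; "wrist_torque": the same for the moment, N m; "grip_width": finger opening in m; "grasp_force": force on a finger pad.
Only numpy, scipy, OpenCV 4.12 (cv2) and the standard library are available. Lean on these libraries where they do the work, as an engineer would, in place of code of your own. Each camera call takes 0.05 s, during which the arm holds its last target. There are 200 camera calls.

## Working session

There is one attempt and no reset: what is moved stays moved. The work goes in short steps, Python scripts to look and compute and a tool call to move; the robot and the scene stay as the last step left them, time stands still between calls to the robot, and variables do not carry over. Pictures are saved under pics/ and viewed, at most 10 in all, crops included, and the job is handed in when it is done.

Besides the shell and the picture viewer there is one more tool, called after "Request:" by a JSON object that holds its "op" and its "data", one argument or row to a line. servo_tool: Moves the arm, as the interface text tells. Its arguments: {"type":"object","properties":{"plan":{"type":"array","items":{"type":"object","properties":{"xyz":{"type":"array","items":{"type":"number"}},"twist":{"type":"array","items":{"type":"number"}},"jaw":{"type":"number"}}}},"newtons":{"type":"number"}},"required":["plan"]}

```bash
mkdir -p pics; ls
python3 - <<'E'
from cell import env
import cv2,numpy as np
o=env.get_obs(); print({k:np.round(v,3) for k,v in o.items()})
for n in("scene","side","wrist"):
    c=env.read_camera(n); cv2.imwrite(f"pics/{n}0.png",c["img"][:,:,::-1]); np.savez(f"{n}0.npz",**c)
    print(n,c["camera_matrix"].round(1).tolist(),(-c["R"].T@c["t"]).round(3),c["R"].round(2).tolist())
E
```

```text
pics
{'time_s': np.float64(0.0), 'qpos': array([-63.075,  18.439,  -4.016,  83.175,   1.294,  78.54 ,  -3.261]), 'joint_velocities': array([-0.021, -0.054, -0.039, -0.089, -0.1  ,  0.011, -0.053]), 'effort': array([ 0.0000e+00, -4.9129e+01, -4.0400e-01, -3.1253e+01, -6.4000e-02,
        4.4000e-02,  0.0000e+00]), 'tool_pos': array([0.286, 0.583, 0.404]), 'tool_rot': array([-1.79891e+02,  5.00000e-03,  1.53883e+02]), 'force': array([-0.008, -0.09 , -0.272]), 'wrist_torque': array([ 0.056, -0.021, -0.038]), 'grasp_force': np.float64(0.0), 'grip_width': np.float64(0.087)}
scene [[388.3, 0.0, 321.9], [0.0, 388.3, 204.0], [0.0, 0.0, 1.0]] [ 0.01  -0.552  0.697] [[0.72, -0.69, 0.0], [-0.42, -0.45, -0.79], [0.54, 0.57, -0.61]]
side [[416.5, 0.0, 317.2], [0.0, 416.5, 190.9], [0.0, 0.0, 1.0]] [0.022 0.804 0.871] [[-0.83, -0.56, 0.0], [-0.36, 0.53, -0.77], [0.43, -0.64, -0.64]]
wrist [[309.7, 0.0, 319.0], [0.0, 309.7, 198.9], [0.0, 0.0, 1.0]] [0.212 0.621 0.384] [[0.44, 0.9, -0.0], [0.86, -0.42, 0.3], [0.27, -0.13, -0.95]]
```

View pics/scene0.png

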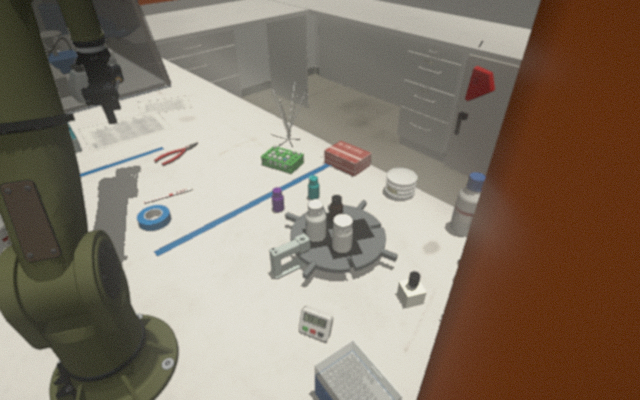

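View pics/side0.png

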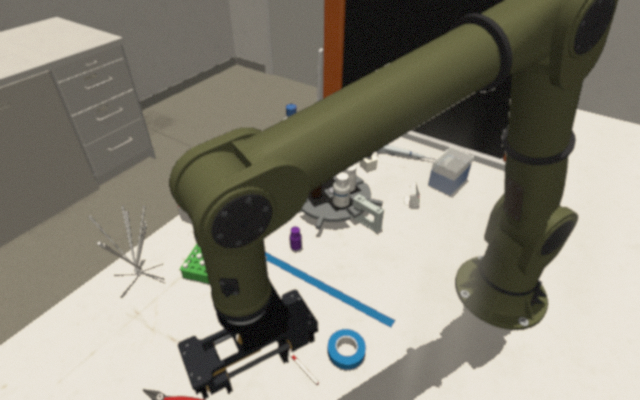

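The scene view shows the carousel around (338,238), its bracket at (290,255), and the pin block at (411,288). In the side view the arm hides part of the carousel. I'll enlarge the scene crop.

Run:
```python
import cv2
im=cv2.imread("pics/scene0.png")[165:310,250:440]
cv2.imwrite("pics/c0.png",cv2.resize(im,(760,580),interpolation=cv2.INTER_CUBIC))
```

```text
(no output)
```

View pics/c0.png

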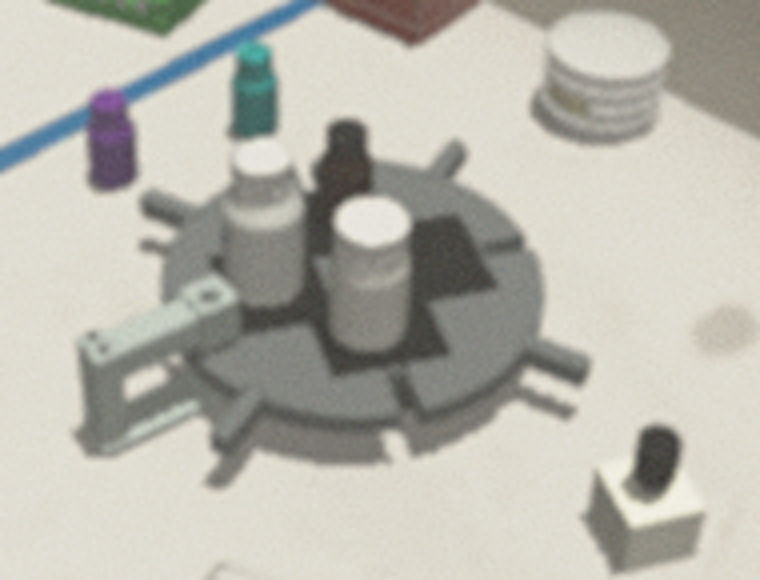

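The crop shows the dark small bottle at (345,165), the guide mouth at (210,294), tabs at (460,155), (150,203), (230,430) and (575,365), plus the pin knob at (658,455).

```bash
cat > h.py <<'E'
import numpy as np
from scipy.optimize import least_squares
def ray(c,u,v,fish=False):
    K=c["camera_matrix"]; x=(u-K[0,2])/K[0,0]; y=(v-K[1,2])/K[1,1]
    if fish:
        r=np.hypot(x,y)+1e-12; d=np.array([x/r*np.sin(r),y/r*np.sin(r),np.cos(r)])
    else: d=np.array([x,y,1.])
    return -c["R"].T@c["t"], c["R"].T@d
def onz(c,u,v,z,fish=False):
    o,d=ray(c,u,v,fish); return (o+d*(z-o[2])/d[2])[:2]
E
python3 - <<'E'
from h import *
c=dict(np.load("scene0.npz"))
P=lambda u,v,z: onz(c,250+u/4,165+v/4,z)
g=P(210,294,.078)
tabs=[P(456,148,.044),P(152,197,.044),P(228,428,.044),P(577,360,.044)]
slots=[P(522,243,.042),P(408,408,.042)]
print("guide",g,"brk",P(96,343,.078))
print("tabs",np.round(tabs,3)," slots",np.round(slots,3))
ctr=np.mean(tabs,0);print(ctr)
f=g-ctr;print("front dist",np.hypot(*f),"ang",np.degrees(np.arctan2(f[1],f[0])))
for n,a in(("tab",tabs),("slot",slots)):
  for p in a:
    d=p-ctr;print(n,np.hypot(*d).round(4),np.degrees(np.arctan2(d[1],d[0])).round(1))
for n,u,v,z in(("pinknob top",660,433,.078),("block top ctr",650,490,.04),("small top",347,128,.112),("white L top",262,155,.142),("white R",372,218,.129),("white R'",372,218,.144),("purple",112,182,0),("turq",254,133,0)):
    p=P(u,v,z);d=p-ctr;print(n,p.round(3),np.hypot(*d).round(3),np.degrees(np.arctan2(d[1],d[0])).round(1))
for q in((597,475),(630,520),(703,500),(672,455)): print("blk corner",P(*q,.04).round(3))
E
```

```text
guide [ 0.43623505 -0.03926099] brk [ 0.3630964  -0.02548161]
tabs [[ 0.68  -0.017]
 [ 0.494  0.086]
 [ 0.395 -0.1  ]
 [ 0.578 -0.202]]  slots [[ 0.638 -0.111]
 [ 0.48  -0.158]]
[ 0.53674642 -0.05826486]
front dist 0.10229213903493617 ang 169.293364438256
tab 0.1492 16.1
tab 0.1506 106.6
tab 0.1483 -163.5
tab 0.1494 -73.8
slot 0.1141 -27.6
slot 0.1148 -119.5
pinknob top [ 0.538 -0.284] 0.225 -89.7
block top ctr [ 0.533 -0.288] 0.23 -91.0
small top [ 0.576 -0.012] 0.061 49.7
white L top [ 0.492 -0.024] 0.056 142.3
white R [ 0.509 -0.097] 0.048 -125.0
white R' [ 0.496 -0.109] 0.065 -128.4
purple [0.516 0.162] 0.221 95.3
turq [0.63  0.135] 0.214 64.3
blk corner [ 0.52  -0.262]
blk corner [ 0.508 -0.293]
blk corner [ 0.548 -0.311]
blk corner [ 0.562 -0.281]
```

View pics/wrist0.png

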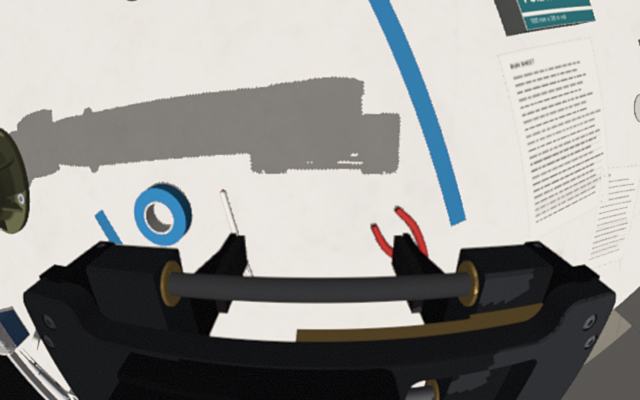

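The wrist view shows only the desk near the start pose (tape, pliers, paper), not the carousel. The small bottle's station is at about 61° and the front is at about 169°. I'll push the tab at -74° counter-clockwise through about 108°, after a closer look from the wrist camera.

Request:
{"op": "servo_tool", "data": {
  "plan": [
    {"xyz": [-58.6, -58.6, 0], "twist": [0, 0, 57], "jaw": 1},
    {"xyz": [-58.6, -58.6, 0], "twist": [0, 0, 57], "jaw": 1},
    {"xyz": [-58.6, -58.6, 0], "twist": [0, 0, 57], "jaw": 1},
    {"xyz": [-58.6, -58.6, 0], "twist": [0, 0, 57], "jaw": 1},
    {"xyz": [-58.6, -58.6, 0], "twist": [0, 0, 57], "jaw": 1},
    {"xyz": [-58.6, -58.6, 0], "twist": [0, 0, 57], "jaw": 1},
    {"xyz": [-58.6, -58.6, 0], "twist": [0, 0, 57], "jaw": 1},
    {"xyz": [-58.6, -58.6, 0], "twist": [0, 0, 57], "jaw": 1},
    {"xyz": [-58.6, -58.6, 0], "twist": [0, 0, 57], "jaw": 1},
    {"xyz": [-58.6, -58.6, 0], "twist": [0, 0, 57], "jaw": 1}
  ]
}}

```text
time_s: 0.98
tool_pos: [0.4211, 0.1872, 0.4047]
tool_rot: [180.0, -0.0, 96.9]
force: [1.3, 0.8, -0.1]
grip_width: 0.0284
grasp_force: 0.0
```

Request:
{"op": "servo_tool", "data": {
  "plan": [
    {"xyz": [-40, 8.6, 0], "twist": [0, 0, 0], "jaw": 1},
    {"xyz": [-40, 8.6, 0], "twist": [0, 0, 0], "jaw": 1},
    {"xyz": [-40, 8.6, 0], "twist": [0, 0, 0], "jaw": 1},
    {"xyz": [-40, 8.6, 0], "twist": [0, 0, 0], "jaw": 1},
    {"xyz": [-40, 8.6, 0], "twist": [0, 0, 0], "jaw": 1},
    {"xyz": [-40, 8.6, 0], "twist": [0, 0, 0], "jaw": 1},
    {"xyz": [-40, 8.6, 0], "twist": [0, 0, 0], "jaw": 1},
    {"xyz": [-40, 8.6, 0], "twist": [0, 0, 0], "jaw": 1},
    {"xyz": [-40, 8.6, 0], "twist": [0, 0, 0], "jaw": 1},
    {"xyz": [-40, 8.6, 0], "twist": [0, 0, 0], "jaw": 1}
  ]
}}

```text
time_s: 1.82
tool_pos: [0.5544, -0.2004, 0.4048]
tool_rot: [180.0, 0.1, 96.8]
force: [-0.5, 0.4, 0.6]
grip_width: 0.0003
grasp_force: 0.0
```

Run:
```python
from cell import env
import cv2,numpy as np
for n in("scene","side","wrist"):
    c=env.read_camera(n); cv2.imwrite(f"pics/{n}1.png",c["img"][:,:,::-1]); np.savez(f"{n}1.npz",**c)
o=env.get_obs(); print(o["tool_pos"],o["tool_rot"],o["time_s"],-c["R"].T@c["t"])
```

```text
[ 0.55392255 -0.20062843  0.4041373 ] [-1.79893644e+02  1.17604497e-01  9.65392547e+01] 1.9667 [ 0.54429582 -0.12083008  0.3843088 ]
```

View pics/wrist1.png

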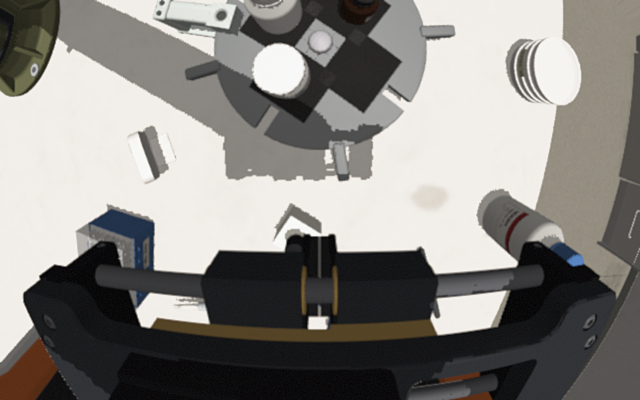

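The wrist view shows the guide mouth at (222,14), tabs ending at (187,72), (342,180) and (455,31), and slot mouths at (263,133) and (402,97). The block is partly visible at (297,222), and the white bottle is at (280,70).

```bash
cat >> h.py <<'E'
def proj(c,X,fish=False):
    K=c["camera_matrix"]; p=c["R"]@X+c["t"]
    if fish:
        r=np.hypot(p[0],p[1]); a=np.arctan2(r,p[2]); x,y=p[0]/r*a,p[1]/r*a
    else: x,y=p[:2]/p[2]
    return np.array([K[0,0]*x+K[0,2],K[1,1]*y+K[1,2]])
E
python3 - <<'E'
from h import *
w=dict(np.load("wrist1.npz")); s=dict(np.load("scene0.npz"))
def pt(p,R,a,z): return np.array([p[0]+R*np.cos(a),p[1]+R*np.sin(a),z])
r=np.radians
def model(p):
    ph,th=r(p[2]),r(p[3]); return {"g":pt(p,.104,ph,.078),"b":pt(p,.177,ph,.078),
     "tL":pt(p,.158,th-r(90),.044),"t":pt(p,.158,th,.044),"tR":pt(p,.158,th+r(90),.044),"tB":pt(p,.158,th+r(180),.044),
     "s1":pt(p,.12,th-r(45),.042),"s2":pt(p,.12,th+r(45),.042)}
obs=[(w,1,"g",222,14),(w,1,"tL",187,72),(w,1,"t",342,180),(w,1,"tR",455,31),(w,1,"s1",263,133),(w,1,"s2",402,97),
 (s,0,"g",302.5,238.5),(s,0,"tL",250+222/4,165+440/4),(s,0,"t",250+588/4,165+368/4),(s,0,"tR",250+462/4,165+146/4),(s,0,"tB",250+143/4,165+197/4)]
def res(p):
    m=model(p); return np.concatenate([proj(c,m[k],f)-[u,v] for c,f,k,u,v in obs])
q=least_squares(res,[.537,-.058,169,-74],loss="soft_l1"); print(q.x,res(q.x).reshape(-1,2).round(1).tolist())
m=model(q.x);print({k:v.round(4) for k,v in m.items()})
for n,u,v,z in(("buffer base",490,205,0),("rack",115,260,.04),("timer",150,155,0.02),("block top",297,225,.04)):print(n,onz(w,u,v,z,True).round(3))
for u,v,z in ((360,5,.112),(280,70,.129),(270,5,.142)):
    d=onz(w,u,v,z,True)-q.x[:2];print(np.hypot(*d).round(3),np.degrees(np.arctan2(d[1],d[0])).round(1))
E
```

```text
[ 5.37678477e-01 -5.35074852e-02  1.69703640e+02 -7.40543453e+01] [[-0.6, 0.2], [-2.6, 2.5], [1.7, 2.1], [1.1, 0.1], [-4.8, -1.3], [6.0, 10.8], [-1.5, -0.7], [-2.5, -1.8], [-0.8, -1.7], [-1.1, -2.0], [-0.6, -2.2]]
{'g': array([ 0.4354, -0.0349,  0.078 ]), 'b': array([ 0.3635, -0.0219,  0.078 ]), 'tL': array([ 0.3858, -0.0969,  0.044 ]), 't': array([ 0.5811, -0.2054,  0.044 ]), 'tR': array([ 0.6896, -0.0101,  0.044 ]), 'tB': array([0.4943, 0.0984, 0.044 ]), 's1': array([ 0.4794, -0.1584,  0.042 ]), 's2': array([ 0.6426, -0.1118,  0.042 ])}
buffer base [ 0.806 -0.224]
rack [ 0.26 -0.36]
timer [ 0.328 -0.2  ]
block top [ 0.533 -0.265]
0.041 40.3
0.051 -123.7
0.042 167.4
```

Request:
{"op": "servo_tool", "data": {
  "plan": [
    {"xyz": [0.3, -0.6, 4], "twist": [0, 0, 0], "jaw": 1},
    {"xyz": [0.3, -0.6, 8], "twist": [0, 0, 0], "jaw": 1},
    {"xyz": [0.3, -0.6, 12], "twist": [0, 0, 0], "jaw": 1},
    {"xyz": [0.3, -0.6, 15], "twist": [0, 0, 0], "jaw": 1},
    {"xyz": [0.3, -0.6, 17.5], "twist": [0, 0, 0], "jaw": 1},
    {"xyz": [0.3, -0.6, 19.2], "twist": [0, 0, 0], "jaw": 1},
    {"xyz": [0.3, -0.6, 19.2], "twist": [0, 0, 0], "jaw": 1}
  ]
}}

```text
time_s: 2.55
tool_pos: [0.5462, -0.1924, 0.2087]
tool_rot: [-179.6, -0.2, 97.0]
force: [0.2, 1.6, -0.0]
grip_width: 0.0007
grasp_force: 0.0
```

```bash
cat > arc.py <<'E'
# rows for an arc push: tool yaw=th+180, pos=C+R*(cos th, sin th); prints rows relative to the present pose
import sys; from h import *
from cell import env
C=np.array([.5377,-.0550]); R=.145; 
o=env.get_obs(); p=o["tool_pos"]; yaw=np.radians(o["tool_rot"][2])
d=p[:2]-C; print("R",np.hypot(*d),"ang",np.degrees(np.arctan2(d[1],d[0])),"yaw",o["tool_rot"],"z",p[2],"F",o["force"].round(1),"t",o["time_s"])
x=np.array([np.cos(yaw),np.sin(yaw)]); y=np.array([np.sin(yaw),-np.cos(yaw)])
for a in map(float,sys.argv[1:]):
    t=np.radians(a); D=C+R*np.array([np.cos(t),np.sin(t)])-p[:2]
    tw=(a+180-o["tool_rot"][2]+180)%360-180
    print([round(100*D@x,1),round(100*D@y,1),0],"twist z",round(-tw,1))
E
python3 arc.py -83 -81 -78 -75 -72 -69 -66 -63 -60 -57 -54
```

```text
R 0.1376563123456703 ang -86.4556810370288 yaw [-179.58844515   -0.20880475   97.01160204] z 0.20867000248222042 F [ 0.2  1.6 -0. ] t 2.55
[np.float64(-0.8), np.float64(0.8), 0] twist z 0.0
[np.float64(-0.8), np.float64(1.3), 0] twist z -2.0
[np.float64(-0.7), np.float64(2.1), 0] twist z -5.0
[np.float64(-0.6), np.float64(2.8), 0] twist z -8.0
[np.float64(-0.5), np.float64(3.6), 0] twist z -11.0
[np.float64(-0.3), np.float64(4.3), 0] twist z -14.0
[np.float64(-0.1), np.float64(5.1), 0] twist z -17.0
[np.float64(0.1), np.float64(5.8), 0] twist z -20.0
[np.float64(0.4), np.float64(6.5), 0] twist z -23.0
[np.float64(0.7), np.float64(7.2), 0] twist z -26.0
[np.float64(1.1), np.float64(7.9), 0] twist z -29.0
```

Request:
{"op": "servo_tool", "data": {
  "plan": [
    {"xyz": [-0.8, 0.5, -0.2], "twist": [0, 0, 0], "jaw": 1},
    {"xyz": [-0.8, 0.8, -0.3], "twist": [0, 0, 0], "jaw": 1},
    {"xyz": [-0.8, 1.2, -0.3], "twist": [0, 0, -2], "jaw": 1},
    {"xyz": [-0.7, 1.7, -0.3], "twist": [0, 0, -4], "jaw": 1},
    {"xyz": [-0.7, 2.3, -0.3], "twist": [0, 0, -6], "jaw": 1},
    {"xyz": [-0.6, 2.9, -0.3], "twist": [0, 0, -8.5], "jaw": 1},
    {"xyz": [-0.5, 3.6, -0.3], "twist": [0, 0, -11], "jaw": 1},
    {"xyz": [-0.3, 4.3, -0.3], "twist": [0, 0, -14], "jaw": 1},
    {"xyz": [-0.1, 5.1, -0.3], "twist": [0, 0, -17], "jaw": 1},
    {"xyz": [0.1, 5.8, -0.3], "twist": [0, 0, -20], "jaw": 1}
  ]
}}

```text
time_s: 3.38
tool_pos: [0.6064, -0.1879, 0.2182]
tool_rot: [179.9, 0.1, 117.0]
force: [-2.5, -1.1, 1.7]
grip_width: 0.0004
grasp_force: 1.2
```

```bash
python3 arc.py -60 -57 -54 -51 -48 -45 -42 -39 -36 -33
```

```text
R 0.14964324304052926 ang -62.669649427876045 yaw [1.79910356e+02 1.05021878e-01 1.17007123e+02] z 0.21823357205777588 F [-2.5 -1.1  1.7] t 3.3833
[np.float64(0.5), np.float64(0.7), 0] twist z -3.0
[np.float64(0.5), np.float64(1.4), 0] twist z -6.0
[np.float64(0.6), np.float64(2.2), 0] twist z -9.0
[np.float64(0.8), np.float64(2.9), 0] twist z -12.0
[np.float64(1.0), np.float64(3.7), 0] twist z -15.0
[np.float64(1.2), np.float64(4.4), 0] twist z -18.0
[np.float64(1.4), np.float64(5.1), 0] twist z -21.0
[np.float64(1.7), np.float64(5.8), 0] twist z -24.0
[np.float64(2.0), np.float64(6.5), 0] twist z -27.0
[np.float64(2.4), np.float64(7.2), 0] twist z -30.0
```

Request:
{"op": "servo_tool", "data": {
  "plan": [
    {"xyz": [0.1, 0.7, 0.1], "twist": [0, 0, -3], "jaw": 1},
    {"xyz": [0.3, 1.4, 0.2], "twist": [0, 0, -6], "jaw": 1},
    {"xyz": [0.5, 2.2, 0.3], "twist": [0, 0, -9], "jaw": 1},
    {"xyz": [0.7, 2.9, 0.3], "twist": [0, 0, -12], "jaw": 1},
    {"xyz": [0.9, 3.7, 0.3], "twist": [0, 0, -15], "jaw": 1},
    {"xyz": [1.1, 4.4, 0.3], "twist": [0, 0, -18], "jaw": 1},
    {"xyz": [1.3, 5.1, 0.3], "twist": [0, 0, -21], "jaw": 1},
    {"xyz": [1.6, 5.8, 0.3], "twist": [0, 0, -24], "jaw": 1},
    {"xyz": [2.0, 6.5, 0.3], "twist": [0, 0, -27], "jaw": 1},
    {"xyz": [2.4, 7.2, 0.3], "twist": [0, 0, -30], "jaw": 1}
  ]
}}

```text
time_s: 4.22
tool_pos: [0.6602, -0.135, 0.2157]
tool_rot: [-180.0, 0.3, 147.0]
force: [0.6, -4.4, -0.3]
grip_width: 0.0006
grasp_force: 1.3
```

```bash
python3 arc.py -30 -27 -24 -21 -18 -15 -12 -9 -6 -3
```

```text
R 0.14634962960890735 ang -33.15723944439898 yaw [-179.98992495    0.34274004  146.95387246] z 0.21568061258984778 F [ 0.6 -4.4 -0.3] t 4.2167
[np.float64(0.2), np.float64(0.8), 0] twist z -3.0
[np.float64(0.2), np.float64(1.6), 0] twist z -6.0
[np.float64(0.3), np.float64(2.3), 0] twist z -9.0
[np.float64(0.5), np.float64(3.1), 0] twist z -12.0
[np.float64(0.6), np.float64(3.8), 0] twist z -15.0
[np.float64(0.8), np.float64(4.5), 0] twist z -18.0
[np.float64(1.1), np.float64(5.2), 0] twist z -21.0
[np.float64(1.4), np.float64(5.9), 0] twist z -24.0
[np.float64(1.7), np.float64(6.6), 0] twist z -27.0
[np.float64(2.1), np.float64(7.3), 0] twist z -30.0
```

Request:
{"op": "servo_tool", "data": {
  "plan": [
    {"xyz": [0.1, 0.8, 0], "twist": [0, 0, -3], "jaw": 1},
    {"xyz": [0.2, 1.6, 0], "twist": [0, 0, -6], "jaw": 1},
    {"xyz": [0.3, 2.3, 0], "twist": [0, 0, -9], "jaw": 1},
    {"xyz": [0.5, 3.1, 0], "twist": [0, 0, -12], "jaw": 1},
    {"xyz": [0.6, 3.8, 0], "twist": [0, 0, -15], "jaw": 1},
    {"xyz": [0.8, 4.5, 0], "twist": [0, 0, -18], "jaw": 1},
    {"xyz": [1.1, 5.2, 0], "twist": [0, 0, -21], "jaw": 1},
    {"xyz": [1.4, 5.9, 0], "twist": [0, 0, -24], "jaw": 1},
    {"xyz": [1.7, 6.6, 0], "twist": [0, 0, -27], "jaw": 1},
    {"xyz": [2.1, 7.3, 0], "twist": [0, 0, -30], "jaw": 1}
  ]
}}

```text
time_s: 5.05
tool_pos: [0.6829, -0.0621, 0.2159]
tool_rot: [-179.9, 0.4, 177.0]
force: [1.2, -3.2, -0.8]
grip_width: 0.0003
grasp_force: 1.3
```

```bash
python3 arc.py 0 3 6 8 10 12 13 14 15 15
```

```text
R 0.1453644910624272 ang -2.7954179791176808 yaw [-179.86288598    0.36549901  176.95566094] z 0.21592877122987555 F [ 1.2 -3.2 -0.8] t 5.05
[np.float64(0.1), np.float64(0.7), 0] twist z -3.0
[np.float64(0.1), np.float64(1.5), 0] twist z -6.0
[np.float64(0.2), np.float64(2.2), 0] twist z -9.0
[np.float64(0.3), np.float64(2.7), 0] twist z -11.0
[np.float64(0.4), np.float64(3.2), 0] twist z -13.0
[np.float64(0.5), np.float64(3.7), 0] twist z -15.0
[np.float64(0.6), np.float64(3.9), 0] twist z -16.0
[np.float64(0.7), np.float64(4.2), 0] twist z -17.0
[np.float64(0.7), np.float64(4.4), 0] twist z -18.0
[np.float64(0.7), np.float64(4.4), 0] twist z -18.0
```

Request:
{"op": "servo_tool", "data": {
  "plan": [
    {"xyz": [0.1, 0.7, 0], "twist": [0, 0, -3], "jaw": 1},
    {"xyz": [0.1, 1.5, 0], "twist": [0, 0, -6], "jaw": 1},
    {"xyz": [0.2, 2.2, 0], "twist": [0, 0, -9], "jaw": 1},
    {"xyz": [0.3, 2.7, 0], "twist": [0, 0, -11], "jaw": 1},
    {"xyz": [0.4, 3.2, 0], "twist": [0, 0, -13], "jaw": 1},
    {"xyz": [0.5, 3.7, 0], "twist": [0, 0, -15], "jaw": 1},
    {"xyz": [0.6, 3.9, 0], "twist": [0, 0, -16], "jaw": 1},
    {"xyz": [0.7, 4.2, 0], "twist": [0, 0, -17], "jaw": 1},
    {"xyz": [0.7, 4.4, 0], "twist": [0, 0, -18], "jaw": 1},
    {"xyz": [0.7, 4.4, 0], "twist": [0, 0, -18], "jaw": 1}
  ]
}}

```text
time_s: 5.88
tool_pos: [0.6764, -0.0159, 0.2127]
tool_rot: [180.0, -0.0, -165.0]
force: [0.7, -0.9, 0.6]
grip_width: 0.0007
grasp_force: 0.7
```

```bash
python3 arc.py 15 12
python3 - <<'E'
from cell import env
import cv2,numpy as np
a=[]
for n in("scene","side"):
    c=env.read_camera(n); np.savez(f"{n}2.npz",**c); a.append(c["img"][:,:,::-1])
s=cv2.resize(a[0][170:320,250:450],(800,600),interpolation=cv2.INTER_CUBIC)
cv2.imwrite("pics/s2.png",s)
E
```

```text
R 0.14409679589898347 ang 15.760755891586555 yaw [ 1.79974688e+02 -2.53208561e-02 -1.65038000e+02] z 0.21272172721615443 F [ 0.7 -0.9  0.6] t 5.8833
[np.float64(-0.1), np.float64(-0.2), 0] twist z -0.0
[np.float64(-0.1), np.float64(-1.0), 0] twist z 3.0
```

View pics/s2.png

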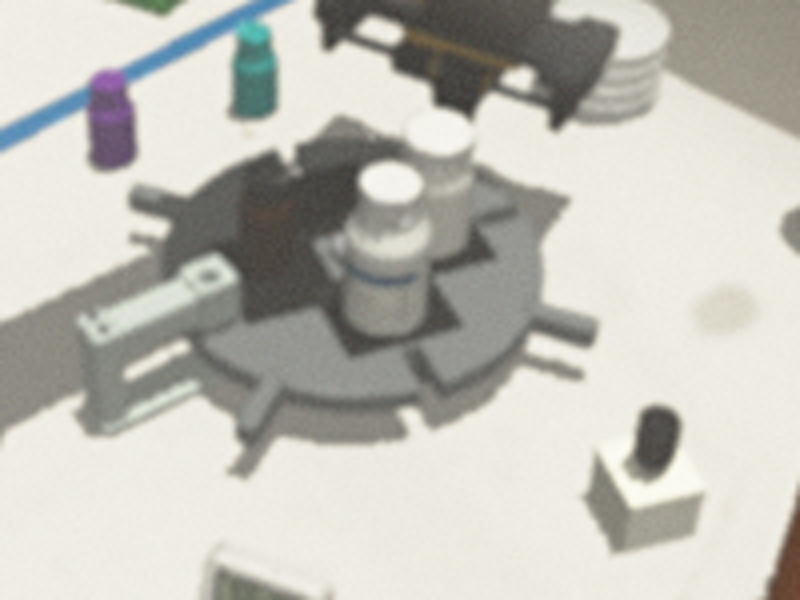

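The small bottle is now near the front at (275,215). Tabs end at (245,430), (595,330) and (135,195), the bottles are upright, and the plate stops about 9° short as intended. Next I'll back off, lift, and look at the pin.

Request:
{"op": "servo_tool", "data": {
  "plan": [
    {"xyz": [-0.3, -1, 0], "twist": [0, 0, 0], "jaw": 1},
    {"xyz": [-0.5, -2, -2], "twist": [0, 0, 0], "jaw": 1},
    {"xyz": [-0.5, -2.5, -6], "twist": [0, 0, 4], "jaw": 0.5},
    {"xyz": [-0.5, -3, -10], "twist": [0, 0, 10], "jaw": 0.5},
    {"xyz": [1, -5, -13.5], "twist": [0, 0, 16], "jaw": 0.5},
    {"xyz": [3, -8, -15.5], "twist": [0, 0, 22], "jaw": 0.5},
    {"xyz": [5, -11.5, -16.5], "twist": [0, 0, 25.3], "jaw": 0.5},
    {"xyz": [7, -15, -17], "twist": [0, 0, 25.3], "jaw": 0.5},
    {"xyz": [9.5, -18.2, -17], "twist": [0, 0, 25.3], "jaw": 0.5},
    {"xyz": [12, -21.4, -17], "twist": [0, 0, 25.3], "jaw": 0.5}
  ]
}}

```text
time_s: 6.82
tool_pos: [0.6147, -0.2559, 0.3829]
tool_rot: [180.0, -0.0, 169.6]
force: [1.2, -1.0, -0.5]
grip_width: 0.0411
grasp_force: 0.0
```

Request:
{"op": "servo_tool", "data": {
  "plan": [
    {"xyz": [1.5, -3, 0], "twist": [0, 0, 0], "jaw": 0.5},
    {"xyz": [1.5, -4, 0], "twist": [0, 0, 0], "jaw": 0.5},
    {"xyz": [1.5, -4, 0], "twist": [0, 0, 0], "jaw": 0.5},
    {"xyz": [1.5, -4, 0], "twist": [0, 0, 0], "jaw": 0.5}
  ]
}}

```text
time_s: 7.15
tool_pos: [0.5937, -0.2905, 0.3823]
tool_rot: [179.9, -0.0, 169.5]
force: [0.4, 0.1, -0.5]
grip_width: 0.0433
grasp_force: 0.0
```

Run:
```python
from cell import env
import cv2,numpy as np
c=env.read_camera("wrist"); np.savez("wrist3.npz",**c); cv2.imwrite("pics/w3.png",c["img"][:,:,::-1])
o=env.get_obs(); print(o["tool_pos"],o["tool_rot"],o["time_s"],o["grip_width"],o["qpos"],o["joint_velocities"].round(1))
```

```text
[ 0.59461248 -0.2888381   0.38216314] [ 1.79876419e+02 -3.09764375e-02  1.69693732e+02] 7.2 0.043273715289240886 [  4.01864555  21.35867479  25.71003454  84.08072079  -9.4525625
  76.75347442 110.06012403] [-1.3  0.  -1.  -0.1  0.2 -0.1  0.1]
```

View pics/w3.png

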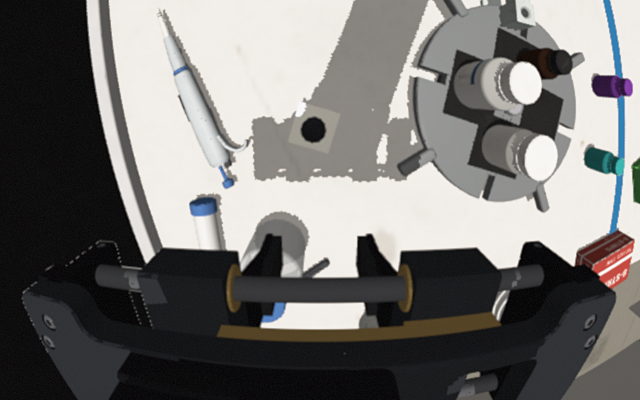

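The wrist view shows the knob at (313,129) on its block, the guide mouth at (522,14), and the glass beaker around (275,235) behind the block. The small bottle is near the guide at (550,62).

Run:
```python
from h import *
import cv2
w=dict(np.load("wrist3.npz")); g=cv2.cvtColor(w["img"],cv2.COLOR_RGB2GRAY)
def blob(u0,v0,r,th):
    v1=max(v0-r,0); m=(g[v1:v0+r,u0-r:u0+r]<th).astype(np.uint8)
    n,l,st,ce=cv2.connectedComponentsWithStats(m); k=1+np.argmax(st[1:,4]); return ce[k]+[u0-r,v1],st[k]
b,st=blob(313,129,20,60); print("knob",b,st,onz(w,*b,.078,True))
cg,st=blob(522,14,8,90); print("guide",cg,st,onz(w,*cg,.078,True)); print(g[6:24,512:534])
print("beaker top~",onz(w,275,235,.03,True),onz(w,260,235,0,True),onz(w,290,235,0,True),onz(w,275,215,.0,True))
```

```text
knob [312.96052632 129.52850877] [  8   9  24  24 456] [ 0.53315853 -0.28324761]
guide [524.42424242  12.51515152] [ 8  3  6  8 33] [ 0.43494698 -0.03671464]
[[ 78  77  72 113 198 228 226 226 225 217 205 199 196 203 220 227 229 227
  227 225 223 227]
 [ 77  77  72 106 188 227 226 226 220 198 178 173 173 185 197 209 223 228
  227 225 223 227]
 [ 78  75  72 104 184 225 227 224 200 168 141 123 128 158 179 191 206 225
  226 223 224 227]
 [ 75  75  70  95 170 224 229 226 198 138  97  84  84 108 148 180 194 213
  223 224 225 229]
 [ 72  71  68  83 155 222 231 229 199 121  77  78  79  80 108 156 185 197
  219 225 227 228]
 [ 73  71  69  82 152 223 231 230 206 123  79  82  79  74  78 118 172 188
  208 226 227 228]
 [ 73  72  68  77 139 219 231 231 211 125  79  81  79  79  76  95 148 183
  204 226 227 225]
 [ 78  77  72  76 135 220 233 231 220 149  89  79  79  81  75  87 132 179
  198 223 226 223]
 [ 79  78  75  75 130 219 232 230 228 188 116  76  77  78  76  80 125 178
  197 222 223 224]
 [ 80  78  76  71 126 213 232 229 232 227 162  94  73  72  72  86 137 183
  198 216 222 225]
 [ 79  81  78  71 124 213 231 229 232 233 211 150  97  80  82 108 158 187
  199 218 224 226]
 [ 78  79  78  74 116 202 230 230 232 232 230 209 162 131 127 152 178 194
  204 221 225 226]
 [ 80  79  79  73 111 196 230 232 230 229 229 231 219 196 185 195 200 208
  218 225 226 225]
 [ 78  75  73  69 107 191 234 235 231 228 227 229 228 222 223 225 223 221
  223 226 226 224]
 [ 73  74  73  69  99 173 227 235 233 231 229 228 226 227 228 230 226 224
  225 226 225 223]
 [ 77  77  79  77  82 115 164 198 218 226 228 227 229 230 230 229 225 224
  226 227 223 225]
 [ 81  84  82  83  76  77  92 112 132 146 174 203 218 226 231 231 228 227
  229 227 224 226]
 [ 86  86  87  83  82  81  79  77  79  86 105 123 137 152 189 212 218 227
  231 229 227 230]]
beaker top~ [ 0.64857374 -0.35180396] [ 0.65751566 -0.37825204] [ 0.66422704 -0.33963484] [ 0.63407808 -0.35243154]
```

Request:
{"op": "servo_tool", "data": {
  "plan": [
    {"xyz": [3, -0.3, 2], "twist": [0, 0, 0], "jaw": 0.5},
    {"xyz": [6.1, -0.5, 5], "twist": [0, 0, 0], "jaw": 0.5},
    {"xyz": [6.1, -0.5, 8], "twist": [0, 0, 0], "jaw": 0.5},
    {"xyz": [6.1, -0.5, 11], "twist": [0, 0, 0], "jaw": 0.5},
    {"xyz": [6.1, -0.5, 13.5], "twist": [0, 0, 0], "jaw": 0.5},
    {"xyz": [6.1, -0.5, 15.2], "twist": [0, 0, 0], "jaw": 0.5},
    {"xyz": [6.1, -0.5, 15.2], "twist": [0, 0, 0], "jaw": 0.5},
    {"xyz": [6.1, -0.5, 15.2], "twist": [0, 0, 0], "jaw": 0.5}
  ]
}}

```text
time_s: 7.87
tool_pos: [0.5337, -0.2821, 0.2299]
tool_rot: [179.9, -0.1, 169.8]
force: [0.3, -0.5, 0.6]
grip_width: 0.0436
grasp_force: 0.0
```

Request:
{"op": "servo_tool", "data": {
  "plan": [
    {"xyz": [0, 0, 0], "twist": [0, 0, 0], "jaw": 1},
    {"xyz": [0, 0, 0], "twist": [0, 0, 0], "jaw": 1},
    {"xyz": [0, 0, 0], "twist": [0, 0, 0], "jaw": 1},
    {"xyz": [0, 0, 0], "twist": [0, 0, 0], "jaw": 1},
    {"xyz": [0, 0, 0], "twist": [0, 0, 0], "jaw": 1},
    {"xyz": [0, 0, 0], "twist": [0, 0, 0], "jaw": 1},
    {"xyz": [0, 0, 0], "twist": [0, 0, 0], "jaw": 1}
  ],
  "newtons": 12
}}

```text
time_s: 8.45
tool_pos: [0.5332, -0.2846, 0.2318]
tool_rot: [-180.0, 0.1, 169.6]
force: [-0.3, 0.9, 4.7]
grip_width: 0.0236
grasp_force: 12.0
```

Run:
```python
from cell import env
o=env.get_obs(); print(o["tool_pos"],o["tool_rot"],o["grip_width"],o["grasp_force"],o["force"])
```

```text
[ 0.53315646 -0.28463796  0.23180593] [-1.79999217e+02  1.17523180e-01  1.69585317e+02] 0.02359111237861307 11.999528444430325 [-0.27043767  0.88168695  4.67924555]
```

Request:
{"op": "servo_tool", "data": {
  "plan": [
    {"xyz": [0, 0, -2], "twist": [0, 0, 0], "jaw": 1},
    {"xyz": [0, 0, -5], "twist": [0, 0, 0], "jaw": 1},
    {"xyz": [0, 0, -9], "twist": [0, 0, 0], "jaw": 1},
    {"xyz": [0.5, 1, -13], "twist": [0, 0, 0], "jaw": 1},
    {"xyz": [1.5, 4, -16], "twist": [0, 0, 0], "jaw": 1},
    {"xyz": [2.5, 7.5, -17], "twist": [0, 0, 0], "jaw": 1},
    {"xyz": [4, 11, -17], "twist": [0, 0, 0], "jaw": 1},
    {"xyz": [5.2, 14.5, -17], "twist": [0, 0, 0], "jaw": 1},
    {"xyz": [6.4, 18, -17], "twist": [0, 0, 0], "jaw": 1},
    {"xyz": [7.4, 20.8, -17], "twist": [0, 0, 0], "jaw": 1}
  ]
}}

```text
time_s: 9.28
tool_pos: [0.4965, -0.0636, 0.4004]
tool_rot: [180.0, -0.0, 169.7]
force: [0.7, 0.1, -1.6]
grip_width: 0.0235
grasp_force: 12.0
```

Request:
{"op": "servo_tool", "data": {
  "plan": [
    {"xyz": [0.6, 1.9, 0], "twist": [0, 0, 0], "jaw": 1},
    {"xyz": [0.6, 1.9, 0], "twist": [0, 0, 0], "jaw": 1},
    {"xyz": [0.6, 1.9, 0], "twist": [0, 0, 0], "jaw": 1},
    {"xyz": [0.6, 1.9, 0], "twist": [0, 0, 0], "jaw": 1},
    {"xyz": [0.6, 1.9, 0], "twist": [0, 0, 0], "jaw": 1},
    {"xyz": [0.6, 1.9, 0], "twist": [0, 0, 0], "jaw": 1}
  ]
}}

```text
time_s: 9.78
tool_pos: [0.495, -0.0481, 0.4006]
tool_rot: [-180.0, -0.0, 169.4]
force: [-0.2, -0.5, -1.4]
grip_width: 0.0236
grasp_force: 12.0
```

Run:
```python
from cell import env
import cv2,numpy as np
c=env.read_camera("wrist"); np.savez("wrist4.npz",**c); cv2.imwrite("pics/w4.png",c["img"][:,:,::-1])
o=env.get_obs(); print(o["tool_pos"],o["tool_rot"],o["time_s"],o["grip_width"],o["force"])
np.save("tp4.npy",o["tool_pos"])
```

```text
[ 0.49504457 -0.04796617  0.40060794] [-1.79987188e+02 -1.30846081e-02  1.69455187e+02] 9.8333 0.023667951776703874 [-0.17523977  1.26285156 -0.46705252]
```

View pics/w4.png

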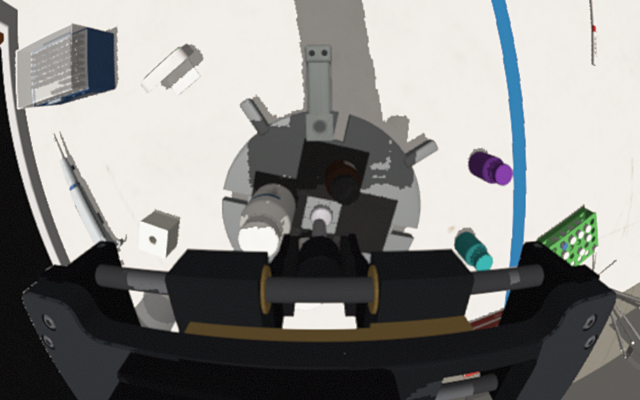

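The wrist view shows the guide mouth at (319,126), the held pin's tip at about (320,213), the front slot just right of the guide at (342,125), and the small bottle at (342,180).

Run:
```python
from h import *
import cv2
w=dict(np.load("wrist4.npz")); g=cv2.cvtColor(w["img"],cv2.COLOR_RGB2GRAY); tp=np.load("tp4.npy")
print(g[114:140:1,308:334]); print(g[204:250:2,304:338:2])
for th in(100,130):
    m=(g[116:138,310:330]<th).astype(np.uint8); n,l,st,ce=cv2.connectedComponentsWithStats(m)
    for s,c in zip(st[1:],ce[1:]):
        if s[4]>8: print(th,s,c+[310,116],onz(w,*(c+[310,116]),.078,True))
print("tcp proj of tip",proj(w,np.array([tp[0],tp[1],tp[2]-.231]),True))
print("expected guide",proj(w,np.array([.435,-.0367,.078]),True))
```

```text
[[117 122 126 127 127 128 127 125 122 123 126 130 131 129 128 131 133 132
  133 131 129 129 126 121 109  91]
 [126 127 127 129 127 127 127 127 126 126 129 131 131 130 131 132 134 133
  130 130 131 133 130 131 115  90]
 [128 129 129 127 129 128 128 130 128 130 132 131 131 130 133 132 133 130
  130 132 130 130 128 127 114  94]
 [129 128 128 129 128 128 128 130 130 130 131 132 132 131 133 134 134 131
  130 131 131 130 128 127 115  93]
 [129 129 127 128 126 128 128 127 129 130 131 129 130 132 134 132 131 131
  130 132 129 127 129 128 116  93]
 [129 127 128 129 128 129 129 129 126 124 119 119 121 123 125 128 129 132
  131 130 127 128 131 129 117  94]
 [129 128 128 128 128 127 125 120 114 108 103 101 101 104 109 116 123 126
  130 128 127 127 130 132 117  95]
 [128 128 127 127 128 125 119 109 102  94  91  90  92  93  98 104 109 121
  126 126 125 130 130 132 118  92]
 [129 126 126 129 127 119 108 100  91  84  81  80  81  82  88  96 104 111
  119 127 130 130 132 130 116  92]
 [128 128 128 128 120 110 102  92  84  79  80  80  79  79  81  86  98 103
  113 126 131 131 131 129 115  92]
 [128 127 
[... 2915 characters left out ...]
7  54  39  39  37  48  50]
 [ 92  96  76  21  11   8   8  13  11  10  13  11  18  32  37  54  55]
 [102  66  27  13  11  14  14   7  13  12  11  12  14  15  26  54  54]
 [ 62  18   9  12  15  14  14  15  14  14  15  15  17   9  12  34  52]
 [ 12  13  11  13  13  14  15  15  14  10  16   8  12  12  12  14  35]
 [  9  13  11  13  15  12  15  13  12  14   9  15   5   9  10  16  16]
 [  6  15  11  11  13  14  11  15  10  10  14  14  14  14  15  10   8]]
100 [  3   5  13  11 113] [319.26548673 126.09734513] [ 0.43362376 -0.03541257]
130 [  0   0  20  22 353] [319.35977337 127.06515581] [ 0.43457564 -0.03549732]
tcp proj of tip [317.88239142 221.22639628]
expected guide [318.22399913 127.71443437]
```

Run:
```python
from h import *
w=dict(np.load("wrist4.npz")); tp=np.load("tp4.npy"); a=np.radians(169.5); x=np.array([np.cos(a),np.sin(a)]);y=np.array([np.sin(a),-np.cos(a)])
for r in(.003,.0035,.005):
  for z in(.231,.2295,.2335): print(r,z,proj(w,np.array([*(tp[:2]+r*x),tp[2]-z]),True).round(1))
for r in(-.005,.005): print(proj(w,np.array([*(tp[:2]+r*y),tp[2]-.226]),True).round(1))
g=onz(w,319.4,126.4,.078,True); D=g-tp[:2]; print(g,"tool dx,dy cm",100*D@x,100*D@y)
```

```text
0.003 0.231 [317.9 217.4]
0.003 0.2295 [317.9 218.1]
0.003 0.2335 [317.9 216.2]
0.0035 0.231 [317.9 216.8]
0.0035 0.2295 [317.9 217.5]
0.0035 0.2335 [317.9 215.6]
0.005 0.231 [317.9 214.8]
0.005 0.2295 [317.9 215.5]
0.005 0.2335 [317.9 213.7]
[310.9 223.8]
[324.8 223.8]
[ 0.43394013 -0.03533877] tool dx,dy cm 6.2382396621224085 0.12805618015591838
```

Request:
{"op": "servo_tool", "data": {
  "plan": [
    {"xyz": [3, 0, 0], "twist": [0, 0, 0.2], "jaw": 1},
    {"xyz": [5.5, 0.05, 1], "twist": [0, 0, 0.2], "jaw": 1},
    {"xyz": [6.35, 0.05, 3], "twist": [0, 0, 0.2], "jaw": 1},
    {"xyz": [6.35, 0.05, 6], "twist": [0, 0, 0.2], "jaw": 1},
    {"xyz": [6.35, 0.05, 8], "twist": [0, 0, 0.2], "jaw": 1},
    {"xyz": [6.35, 0.05, 8.3], "twist": [0, 0, 0.2], "jaw": 1},
    {"xyz": [6.35, 0.05, 8.3], "twist": [0, 0, 0.2], "jaw": 1},
    {"xyz": [6.35, 0.05, 8.3], "twist": [0, 0, 0.2], "jaw": 1},
    {"xyz": [6.35, 0.05, 8.3], "twist": [0, 0, 0.2], "jaw": 1}
  ]
}}

```text
time_s: 10.58
tool_pos: [0.4336, -0.035, 0.3193]
tool_rot: [180.0, 0.2, 169.4]
force: [-0.3, 0.0, -1.0]
grip_width: 0.0238
grasp_force: 12.0
```

Run:
```python
from cell import env
import cv2,numpy as np
o=env.get_obs(); print(o["tool_pos"],o["tool_rot"],o["force"],o["qpos"])
c=env.read_camera("wrist"); s=env.read_camera("side")
im=np.vstack([cv2.resize(c["img"][180:290,250:390],(700,550)) ])
cv2.imwrite("pics/w5.png",im[:,:,::-1]); np.savez("side5.npz",**s)
```

```text
[ 0.43355672 -0.0350255   0.31933671] [1.79963902e+02 1.52368048e-01 1.69354049e+02] [-0.28618891  0.01179604 -0.95950755] [-14.17936154  -4.94175976  14.68203603 118.88607519   1.36282012
  65.74476631  79.24800665]
```

View pics/w5.png

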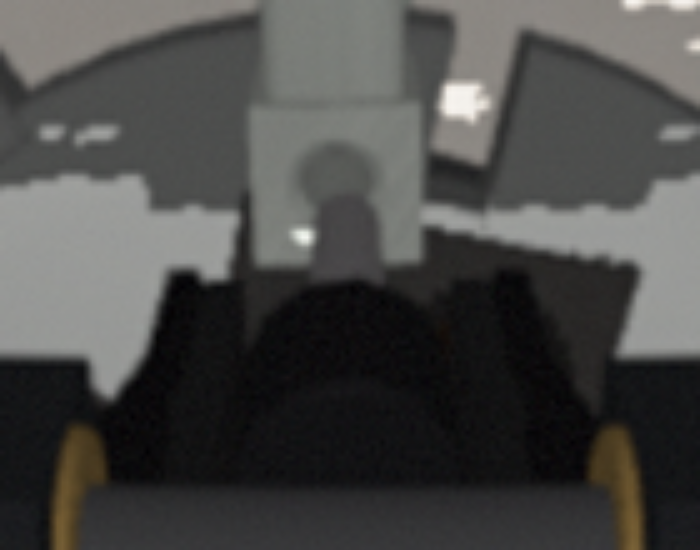

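The close view shows the guide mouth centred at (340,172), with the tip over its lower side at (346,200), slightly right. I'll work out the correction.

Run:
```python
from h import *
from cell import env
w=env.read_camera("wrist"); o=env.get_obs(); tp=o["tool_pos"]; a=np.radians(o["tool_rot"][2]); x=np.array([np.cos(a),np.sin(a)]);y=np.array([np.sin(a),-np.cos(a)])
M=onz(w,318.0,214.6,.078,True); print("mouth",M,"tp",tp)
zt=tp[2]-.231
for r in (.003,.004):
    T=onz(w,319.2,219.6,zt,True)-r*x; D=M-T; print("tip",T,"dx,dy mm",1000*D@x,1000*D@y)
import cv2; g=cv2.cvtColor(w["img"],cv2.COLOR_RGB2GRAY); print(g[204:238,306:332:1])
```

```text
mouth [ 0.43266442 -0.03427566] tp [ 0.43322329 -0.03484168  0.31892372]
tip [ 0.43600094 -0.03398376] dx,dy mm 3.225566145066565 -0.9018196380213037
tip [ 0.43698381 -0.03416807] dx,dy mm 4.225566145066562 -0.9018196380213005
[[123 124 124 123 123 123 124 124 126 125 127 125 125 124 126 128 129 129
  126 123 125 125 126 126 125 122]
 [122 123 123 122 123 124 124 124 126 125 126 125 126 126 126 129 129 126
  126 125 125 126 125 125 123 122]
 [122 123 123 123 124 123 125 125 127 126 126 126 126 128 127 129 129 126
  126 124 127 126 125 123 123 123]
 [123 122 124 123 122 124 124 126 124 122 121 121 123 125 128 126 127 126
  125 125 125 125 122 122 123 123]
 [123 122 124 123 124 124 122 119 113 110 108 107 111 117 122 122 123 125
  126 125 125 125 122 124 123 124]
 [123 123 126 124 123 118 111 107 101  97  93  93  98 102 107 111 116 122
  127 126 125 123 121 124 124 127]
 [122 123 124 121 116 109  99  95  90  85  83  85  88  89  95  98 106 114
  120 125 125 122 123 123 126 127]
 [124 123 121 116 109 100  93  87  86  83  85  85  85  86  87  93  98 105
  114 119 123 123 123 125 126 127]
 
[... 2133 characters left out ...]
71  71  70
   68  73  94 117 125 123 124 124]
 [122 124 123 122 120 108  86  68  68  71  71  72  73  70  73  72  71  68
   69  76  89 106 109 109 108 109]
 [ 91  91  91  91  89  80  70  68  70  70  72  71  73  72  72  72  71  71
   69  70  72  77  78  78  76  76]
 [ 50  50  48  50  50  51  62  65  71  70  72  74  73  70  68  66  66  70
   70  67  61  49  44  46  45  44]
 [ 34  36  40  36  37  43  58  64  64  62  63  63  61  58  51  49  50  58
   62  66  59  44  37  37  42  36]
 [ 40  38  38  36  37  42  47  46  43  40  37  36  33  28  24  22  24  34
   47  56  54  43  37  39  39  42]
 [ 40  39  38  36  30  24  22  23  21  24  15  15  11   6  12  11  15  15
   20  30  30  25  34  36  39  38]]
```

Request:
{"op": "servo_tool", "data": {
  "plan": [
    {"xyz": [0.17, -0.13, 0], "twist": [0, 0, 0], "jaw": 1},
    {"xyz": [0.17, -0.13, 0], "twist": [0, 0, 0], "jaw": 1},
    {"xyz": [0.17, -0.13, 0.4], "twist": [0, 0, 0], "jaw": 1},
    {"xyz": [0.17, -0.13, 0.7], "twist": [0, 0, 0], "jaw": 1},
    {"xyz": [0.17, -0.13, 1.0], "twist": [0, 0, 0], "jaw": 1},
    {"xyz": [0.17, -0.13, 1.2], "twist": [0, 0, 0], "jaw": 1},
    {"xyz": [0.17, -0.13, 1.4], "twist": [0, 0, 0], "jaw": 1},
    {"xyz": [0.17, -0.13, 1.5], "twist": [0, 0, 0], "jaw": 1},
    {"xyz": [0.17, -0.13, 1.5], "twist": [0, 0, 0], "jaw": 1}
  ]
}}

```text
time_s: 11.48
tool_pos: [0.4308, -0.0358, 0.3025]
tool_rot: [-180.0, 0.0, 169.4]
force: [0.9, 0.1, -0.9]
grip_width: 0.0235
grasp_force: 12.0
```

Request:
{"op": "servo_tool", "data": {
  "plan": [
    {"xyz": [0, 0, 0.3], "twist": [0, 0, 0], "jaw": 1},
    {"xyz": [0, 0, 0.6], "twist": [0, 0, 0], "jaw": 1},
    {"xyz": [0, 0, 0.9], "twist": [0, 0, 0], "jaw": 1},
    {"xyz": [0, 0, 1.2], "twist": [0, 0, 0], "jaw": 1},
    {"xyz": [0, 0, 1.5], "twist": [0, 0, 0], "jaw": 1},
    {"xyz": [0, 0, 1.8], "twist": [0, 0, 0], "jaw": 1},
    {"xyz": [0, 0, 1.8], "twist": [0, 0, 0], "jaw": 1}
  ]
}}

```text
time_s: 12.07
tool_pos: [0.4308, -0.0358, 0.2843]
tool_rot: [-180.0, 0.0, 169.4]
force: [1.8, -0.5, -0.7]
grip_width: 0.0235
grasp_force: 12.0
```

Request:
{"op": "servo_tool", "data": {
  "plan": [
    {"xyz": [0, 0, 0.4], "twist": [0, 0, 0], "jaw": 1},
    {"xyz": [0, 0, 0.8], "twist": [0, 0, 0], "jaw": 1},
    {"xyz": [0, 0, 0.8], "twist": [0, 0, 0], "jaw": 1},
    {"xyz": [0, 0, 0.8], "twist": [0, 0, 0], "jaw": 0.5},
    {"xyz": [0, 0, 0.8], "twist": [0, 0, 0], "jaw": 0.5},
    {"xyz": [0, 0, 0.8], "twist": [0, 0, 0], "jaw": 0.5},
    {"xyz": [0, 0, 0.8], "twist": [0, 0, 0], "jaw": 0.5},
    {"xyz": [0, 0, 0.8], "twist": [0, 0, 0], "jaw": 0.5}
  ]
}}

```text
time_s: 12.73
tool_pos: [0.4304, -0.0356, 0.2766]
tool_rot: [180.0, -0.1, 169.4]
force: [0.3, -0.0, 0.5]
grip_width: 0.0422
grasp_force: 0.0
```

Request:
{"op": "servo_tool", "data": {
  "plan": [
    {"xyz": [0, 0, -2], "twist": [0, 0, 0], "jaw": 0.5},
    {"xyz": [0, 0, -5], "twist": [0, 0, 0], "jaw": 0.5},
    {"xyz": [0, 0, -9], "twist": [0, 0, 0], "jaw": 0.7},
    {"xyz": [-1.5, 0.3, -12], "twist": [0, 0, 0], "jaw": 1},
    {"xyz": [-5, 1.1, -12.5], "twist": [0, 0, -6], "jaw": 1},
    {"xyz": [-9, 2, -12.5], "twist": [0, 0, -12], "jaw": 1},
    {"xyz": [-13, 2.9, -12.5], "twist": [0, 0, -18], "jaw": 1},
    {"xyz": [-17, 3.8, -12.5], "twist": [0, 0, -21.6], "jaw": 1},
    {"xyz": [-21, 4.6, -12.5], "twist": [0, 0, -21.6], "jaw": 1},
    {"xyz": [-24.3, 5.4, -12.5], "twist": [0, 0, -21.6], "jaw": 1}
  ]
}}

```text
time_s: 13.57
tool_pos: [0.6818, -0.0271, 0.4009]
tool_rot: [180.0, -0.0, -169.0]
force: [0.3, -0.1, 0.5]
grip_width: 0.0023
grasp_force: 0.0
```

```bash
cat > pin.py <<'E'
# knob height from the dark blob near the guide in the scene picture
from h import *; from cell import env; import cv2
C=np.array([.434,-.0352])
for n in("scene","side"):
    c=env.read_camera(n); g=cv2.cvtColor(c["img"],cv2.COLOR_RGB2GRAY); np.savez(n+"_l.npz",**c)
    print(n,[(z,int(cv2.getRectSubPix(g,(1,1),tuple(map(float,proj(c,np.array([*C,z/1000])))))[0,0])) for z in range(70,140,5)])
E
python3 pin.py; python3 arc.py 12.5 14
```

```text
scene [(70, 137), (75, 108), (80, 96), (85, 74), (90, 69), (95, 71), (100, 68), (105, 70), (110, 72), (115, 74), (120, 76), (125, 79), (130, 87), (135, 92)]
side [(70, 89), (75, 83), (80, 76), (85, 65), (90, 42), (95, 17), (100, 12), (105, 10), (110, 14), (115, 24), (120, 20), (125, 33), (130, 71), (135, 103)]
R 0.14835651935770308 ang 11.319451516389233 yaw [-179.98392998   -0.20048989 -168.91137104] z 0.39757452368715707 F [-0.4 -0.6 -0.7] t 13.6667
[np.float64(0.3), np.float64(0.3), 0] twist z -1.4
[np.float64(0.4), np.float64(0.7), 0] twist z -2.9
```

The pin is standing on the plate in the guide (knob at about 92–122 mm). Now I'll go down behind the tab.

Request:
{"op": "servo_tool", "data": {
  "plan": [
    {"xyz": [0.2, -0.2, 4], "twist": [0, 0, 0], "jaw": 1},
    {"xyz": [0.2, -0.2, 8], "twist": [0, 0, 0], "jaw": 1},
    {"xyz": [0.2, -0.2, 12], "twist": [0, 0, 0], "jaw": 1},
    {"xyz": [0.2, -0.2, 15], "twist": [0, 0, 0], "jaw": 1},
    {"xyz": [0.2, -0.2, 17.2], "twist": [0, 0, 0], "jaw": 1},
    {"xyz": [0.2, -0.2, 18.4], "twist": [0, 0, 0], "jaw": 1},
    {"xyz": [0.2, -0.2, 18.4], "twist": [0, 0, 0], "jaw": 1},
    {"xyz": [0.2, -0.2, 18.4], "twist": [0, 0, 0], "jaw": 1}
  ]
}}

```text
time_s: 14.33
tool_pos: [0.6779, -0.0298, 0.2183]
tool_rot: [180.0, 0.0, -169.0]
force: [-0.1, 0.2, 0.8]
grip_width: 0.0003
grasp_force: 0.0
```

```bash
python3 arc.py 12 13 14 15 16 17 18 19 20
```

```text
R 0.14243209539126925 ang 10.199129853118873 yaw [ 1.79994980e+02  1.40985531e-03 -1.69017262e+02] z 0.21834084835864426 F [-0.1  0.2  0.8] t 14.3333
[np.float64(-0.3), np.float64(0.5), 0] twist z -1.0
[np.float64(-0.2), np.float64(0.7), 0] twist z -2.0
[np.float64(-0.2), np.float64(1.0), 0] twist z -3.0
[np.float64(-0.2), np.float64(1.2), 0] twist z -4.0
[np.float64(-0.2), np.float64(1.5), 0] twist z -5.0
[np.float64(-0.2), np.float64(1.7), 0] twist z -6.0
[np.float64(-0.1), np.float64(2.0), 0] twist z -7.0
[np.float64(-0.1), np.float64(2.2), 0] twist z -8.0
[np.float64(-0.1), np.float64(2.5), 0] twist z -9.0
```

Request:
{"op": "servo_tool", "data": {
  "plan": [
    {"xyz": [-0.2, 0.5, 0.3], "twist": [0, 0, -1], "jaw": 1},
    {"xyz": [-0.2, 0.9, 0.4], "twist": [0, 0, -2.5], "jaw": 1},
    {"xyz": [-0.2, 1.2, 0.4], "twist": [0, 0, -4], "jaw": 1},
    {"xyz": [-0.2, 1.4, 0.4], "twist": [0, 0, -5], "jaw": 1},
    {"xyz": [-0.1, 1.6, 0.4], "twist": [0, 0, -5.7], "jaw": 1},
    {"xyz": [-0.1, 1.8, 0.4], "twist": [0, 0, -6.4], "jaw": 1},
    {"xyz": [-0.1, 2.0, 0.4], "twist": [0, 0, -7], "jaw": 1},
    {"xyz": [-0.1, 2.2, 0.4], "twist": [0, 0, -8], "jaw": 1},
    {"xyz": [-0.1, 2.4, 0.4], "twist": [0, 0, -8.7], "jaw": 1},
    {"xyz": [-0.1, 2.5, 0.4], "twist": [0, 0, -9], "jaw": 1}
  ]
}}

```text
time_s: 15.17
tool_pos: [0.6741, -0.0051, 0.214]
tool_rot: [-180.0, -0.0, -160.0]
force: [2.1, -2.6, 2.8]
grip_width: 0.0004
grasp_force: 1.6
```

```bash
python3 pin.py; python3 arc.py 21 22 23 24 25
```

```text
scene [(70, 160), (75, 114), (80, 110), (85, 87), (90, 74), (95, 69), (100, 71), (105, 72), (110, 71), (115, 75), (120, 76), (125, 75), (130, 86), (135, 94)]
side [(70, 92), (75, 86), (80, 76), (85, 64), (90, 36), (95, 17), (100, 15), (105, 13), (110, 19), (115, 25), (120, 24), (125, 38), (130, 75), (135, 107)]
R 0.1452198475683478 ang 20.165713887538693 yaw [ 1.79990283e+02 -1.94026660e-02 -1.59994235e+02] z 0.21374209253295973 F [ 0.9 -1.7  1.9] t 15.2667
[np.float64(0.0), np.float64(0.2), 0] twist z -1.0
[np.float64(0.0), np.float64(0.5), 0] twist z -2.0
[np.float64(0.0), np.float64(0.7), 0] twist z -3.0
[np.float64(0.1), np.float64(1.0), 0] twist z -4.0
[np.float64(0.1), np.float64(1.2), 0] twist z -5.0
```

Request:
{"op": "servo_tool", "data": {
  "plan": [
    {"xyz": [0, 0.06, 0], "twist": [0, 0, 0], "jaw": 1},
    {"xyz": [0, 0.12, 0], "twist": [0, 0, -0.5], "jaw": 1},
    {"xyz": [0, 0.18, 0], "twist": [0, 0, -1], "jaw": 1},
    {"xyz": [0, 0.24, 0], "twist": [0, 0, -1], "jaw": 1},
    {"xyz": [0, 0.3, 0], "twist": [0, 0, -1], "jaw": 1},
    {"xyz": [0, 0.36, 0], "twist": [0, 0, -1.5], "jaw": 1},
    {"xyz": [0, 0.42, 0], "twist": [0, 0, -2], "jaw": 1},
    {"xyz": [0, 0.48, 0], "twist": [0, 0, -2], "jaw": 1},
    {"xyz": [0, 0.54, 0], "twist": [0, 0, -2], "jaw": 1},
    {"xyz": [0, 0.6, 0], "twist": [0, 0, -2.5], "jaw": 1}
  ]
}}

```text
time_s: 16.1
tool_pos: [0.672, 0.0006, 0.2137]
tool_rot: [180.0, -0.0, -157.5]
force: [0.4, -2.9, 2.2]
grip_width: 0.0004
grasp_force: 1.6
```

```bash
python3 pin.py|tail -1; python3 arc.py 24 25 26
```

```text
side [(70, 88), (75, 87), (80, 79), (85, 62), (90, 34), (95, 14), (100, 8), (105, 15), (110, 17), (115, 22), (120, 24), (125, 40), (130, 79), (135, 107)]
R 0.14535217650196766 ang 22.541557588341316 yaw [ 1.79984995e+02 -2.51108394e-02 -1.57485364e+02] z 0.21365884501621038 F [ 0.6 -3.3  1.9] t 16.2
[np.float64(0.0), np.float64(0.4), 0] twist z -1.5
[np.float64(0.0), np.float64(0.6), 0] twist z -2.5
[np.float64(0.1), np.float64(0.9), 0] twist z -3.5
```

Request:
{"op": "servo_tool", "data": {
  "plan": [
    {"xyz": [0, 0.05, 0], "twist": [0, 0, -0.2], "jaw": 1},
    {"xyz": [0, 0.1, 0], "twist": [0, 0, -0.4], "jaw": 1},
    {"xyz": [0, 0.15, 0], "twist": [0, 0, -0.6], "jaw": 1},
    {"xyz": [0, 0.2, 0], "twist": [0, 0, -0.8], "jaw": 1},
    {"xyz": [0, 0.25, 0], "twist": [0, 0, -1], "jaw": 1},
    {"xyz": [0, 0.3, 0], "twist": [0, 0, -1.2], "jaw": 1},
    {"xyz": [0, 0.35, 0], "twist": [0, 0, -1.4], "jaw": 1},
    {"xyz": [0, 0.35, 0], "twist": [0, 0, -1.4], "jaw": 1}
  ]
}}

```text
time_s: 16.87
tool_pos: [0.6707, 0.0039, 0.2137]
tool_rot: [180.0, -0.0, -156.1]
force: [0.0, -3.1, 2.4]
grip_width: 0.0004
grasp_force: 1.4
```

```bash
python3 pin.py|tail -1; python3 arc.py 25 26
```

```text
side [(70, 91), (75, 85), (80, 79), (85, 63), (90, 36), (95, 18), (100, 17), (105, 12), (110, 15), (115, 24), (120, 25), (125, 36), (130, 78), (135, 107)]
R 0.14544614785524979 ang 23.90173241931356 yaw [ 1.79982945e+02 -1.17469695e-02 -1.56113226e+02] z 0.2137122059167936 F [-0.2 -2.9  1.2] t 16.9667
[np.float64(0.0), np.float64(0.3), 0] twist z -1.1
[np.float64(0.1), np.float64(0.5), 0] twist z -2.1
```

Request:
{"op": "servo_tool", "data": {
  "plan": [
    {"xyz": [0, 0.05, 0], "twist": [0, 0, -0.2], "jaw": 1},
    {"xyz": [0, 0.1, 0], "twist": [0, 0, -0.4], "jaw": 1},
    {"xyz": [0, 0.15, 0], "twist": [0, 0, -0.6], "jaw": 1},
    {"xyz": [0, 0.2, 0], "twist": [0, 0, -0.8], "jaw": 1},
    {"xyz": [0, 0.25, 0], "twist": [0, 0, -1], "jaw": 1},
    {"xyz": [0, 0.3, 0], "twist": [0, 0, -1.2], "jaw": 1},
    {"xyz": [0, 0.3, 0], "twist": [0, 0, -1.2], "jaw": 1}
  ]
}}

```text
time_s: 17.55
tool_pos: [0.6694, 0.0068, 0.2137]
tool_rot: [180.0, -0.0, -154.9]
force: [-0.0, -3.2, 0.7]
grip_width: 0.0001
grasp_force: 1.3
```

```bash
python3 pin.py|tail -1; python3 arc.py 26 27
```

```text
side [(70, 90), (75, 85), (80, 78), (85, 60), (90, 34), (95, 17), (100, 8), (105, 15), (110, 18), (115, 23), (120, 27), (125, 38), (130, 78), (135, 107)]
R 0.1454908281100548 ang 25.109565993682573 yaw [ 1.79976598e+02 -1.22409644e-02 -1.54911352e+02] z 0.21365837622251688 F [ 0.2 -3.1  1.7] t 17.65
[np.float64(0.1), np.float64(0.2), 0] twist z -0.9
[np.float64(0.1), np.float64(0.5), 0] twist z -1.9
```

Request:
{"op": "servo_tool", "data": {
  "plan": [
    {"xyz": [0, 0.05, 0], "twist": [0, 0, -0.2], "jaw": 1},
    {"xyz": [0, 0.1, 0], "twist": [0, 0, -0.4], "jaw": 1},
    {"xyz": [0.05, 0.15, 0], "twist": [0, 0, -0.6], "jaw": 1},
    {"xyz": [0.05, 0.2, 0], "twist": [0, 0, -0.8], "jaw": 1},
    {"xyz": [0.05, 0.25, 0], "twist": [0, 0, -1], "jaw": 1},
    {"xyz": [0.05, 0.3, 0], "twist": [0, 0, -1.2], "jaw": 1},
    {"xyz": [0.05, 0.3, 0], "twist": [0, 0, -1.2], "jaw": 1}
  ]
}}

```text
time_s: 18.23
tool_pos: [0.6679, 0.0096, 0.2137]
tool_rot: [180.0, 0.0, -153.7]
force: [0.9, -2.2, 0.2]
grip_width: 0.0005
grasp_force: 1.1
```

```bash
python3 pin.py|tail -1; python3 arc.py 27 28
```

```text
side [(70, 90), (75, 87), (80, 78), (85, 61), (90, 35), (95, 17), (100, 11), (105, 11), (110, 16), (115, 22), (120, 25), (125, 39), (130, 78), (135, 105)]
R 0.14528628333766408 ang 26.353983057006857 yaw [ 1.79976597e+02  2.63650960e-02 -1.53700320e+02] z 0.21376812503208428 F [ 1.2 -2.3  0. ] t 18.3333
[np.float64(0.0), np.float64(0.2), 0] twist z -0.7
[np.float64(0.0), np.float64(0.4), 0] twist z -1.7
```

Run:
```python
from h import *; import cv2
c=dict(np.load("scene_l.npz")); g=cv2.cvtColor(c["img"],cv2.COLOR_RGB2GRAY)
for C in ([.5377,-.0535],[.537,-.057]):
  for R,z,lo,hi in((.105,.042,-130,-80),(.112,.042,-130,-80),(.138,.044,-85,-35),(.15,.044,-85,-35)):
    print(R,[(a,int(cv2.getRectSubPix(g,(1,1),tuple(map(float,proj(c,np.array([C[0]+R*np.cos(np.radians(a)),C[1]+R*np.sin(np.radians(a)),z])))))[0,0])) for a in range(lo,hi,2)])
```

```text
0.105 [(-130, 148), (-128, 150), (-126, 146), (-124, 149), (-122, 147), (-120, 149), (-118, 146), (-116, 147), (-114, 148), (-112, 148), (-110, 152), (-108, 146), (-106, 132), (-104, 97), (-102, 89), (-100, 98), (-98, 127), (-96, 147), (-94, 150), (-92, 150), (-90, 150), (-88, 148), (-86, 147), (-84, 145), (-82, 148)]
0.112 [(-130, 150), (-128, 151), (-126, 150), (-124, 151), (-122, 148), (-120, 150), (-118, 148), (-116, 149), (-114, 150), (-112, 150), (-110, 149), (-108, 148), (-106, 135), (-104, 108), (-102, 93), (-100, 104), (-98, 130), (-96, 147), (-94, 152), (-92, 148), (-90, 147), (-88, 152), (-86, 151), (-84, 150), (-82, 150)]
0.138 [(-85, 234), (-83, 238), (-81, 226), (-79, 171), (-77, 140), (-75, 166), (-73, 217), (-71, 236), (-69, 232), (-67, 181), (-65, 115), (-63, 105), (-61, 122), (-59, 145), (-57, 159), (-55, 201), (-53, 229), (-51, 235), (-49, 233), (-47, 233), (-45, 233), (-43, 233), (-41, 234), (-39, 234), (-37, 233)]
0.15 [(-85, 236), (-83, 236), (-81, 234), (-79, 220), (-77, 162), (-75, 141), (-73, 188), (-71, 232), (-69, 235), (-67, 207), (-65, 131), (-63, 103), (
[... 710 characters left out ...]
47), (-94, 150), (-92, 152), (-90, 149), (-88, 149), (-86, 149), (-84, 149), (-82, 149)]
0.138 [(-85, 236), (-83, 235), (-81, 233), (-79, 210), (-77, 153), (-75, 143), (-73, 186), (-71, 231), (-69, 237), (-67, 213), (-65, 145), (-63, 98), (-61, 113), (-59, 138), (-57, 151), (-55, 180), (-53, 222), (-51, 232), (-49, 234), (-47, 232), (-45, 233), (-43, 231), (-41, 233), (-39, 233), (-37, 235)]
0.15 [(-85, 236), (-83, 235), (-81, 235), (-79, 234), (-77, 201), (-75, 146), (-73, 155), (-71, 215), (-69, 236), (-67, 232), (-65, 167), (-63, 105), (-61, 111), (-59, 138), (-57, 151), (-55, 186), (-53, 226), (-51, 233), (-49, 233), (-47, 233), (-45, 233), (-43, 233), (-41, 234), (-39, 236), (-37, 234)]
```

The slot reads about -102°, 1.5–2.5° short of the front, so I'll keep easing.

Request:
{"op": "servo_tool", "data": {
  "plan": [
    {"xyz": [0, 0.05, 0], "twist": [0, 0, -0.2], "jaw": 1},
    {"xyz": [0, 0.1, 0], "twist": [0, 0, -0.4], "jaw": 1},
    {"xyz": [0, 0.15, 0], "twist": [0, 0, -0.6], "jaw": 1},
    {"xyz": [0, 0.2, 0], "twist": [0, 0, -0.8], "jaw": 1},
    {"xyz": [0.05, 0.25, 0], "twist": [0, 0, -1], "jaw": 1},
    {"xyz": [0.05, 0.25, 0], "twist": [0, 0, -1], "jaw": 1}
  ]
}}

```text
time_s: 18.83
tool_pos: [0.6664, 0.0115, 0.2139]
tool_rot: [180.0, 0.1, -152.7]
force: [3.0, -1.0, -0.7]
grip_width: 0.0003
grasp_force: 1.2
```

```bash
python3 pin.py|tail -1; python3 arc.py 28 29
```

```text
side [(70, 91), (75, 86), (80, 79), (85, 60), (90, 35), (95, 13), (100, 13), (105, 12), (110, 15), (115, 20), (120, 29), (125, 43), (130, 79), (135, 107)]
R 0.14484017934614507 ang 27.31175081798671 yaw [ 1.79987903e+02  3.89789145e-02 -1.52701119e+02] z 0.2139115387605229 F [ 1.7 -0.6 -0.9] t 18.9333
[np.float64(-0.0), np.float64(0.2), 0] twist z -0.7
[np.float64(-0.0), np.float64(0.4), 0] twist z -1.7
```

Request:
{"op": "servo_tool", "data": {
  "plan": [
    {"xyz": [-0.03, 0.05, 0], "twist": [0, 0, -0.2], "jaw": 1},
    {"xyz": [-0.03, 0.1, 0], "twist": [0, 0, -0.4], "jaw": 1},
    {"xyz": [-0.03, 0.15, 0], "twist": [0, 0, -0.6], "jaw": 1},
    {"xyz": [-0.03, 0.2, 0], "twist": [0, 0, -0.8], "jaw": 1},
    {"xyz": [-0.03, 0.25, 0], "twist": [0, 0, -1], "jaw": 1},
    {"xyz": [-0.03, 0.25, 0], "twist": [0, 0, -1], "jaw": 1}
  ]
}}

```text
time_s: 19.43
tool_pos: [0.6653, 0.0137, 0.2139]
tool_rot: [180.0, 0.0, -151.7]
force: [1.6, -0.9, -0.1]
grip_width: 0.0003
grasp_force: 1.0
```

```bash
python3 pin.py|tail -1; python3 arc.py 29 30
```

```text
side [(70, 101), (75, 69), (80, 32), (85, 10), (90, 19), (95, 17), (100, 17), (105, 27), (110, 30), (115, 54), (120, 92), (125, 112), (130, 114), (135, 115)]
R 0.14496511520393524 ang 28.3018188368716 yaw [ 1.79976892e+02  4.69028272e-03 -1.51703402e+02] z 0.21384597229841085 F [ 2.2 -0.5  1.1] t 19.5333
[np.float64(-0.0), np.float64(0.2), 0] twist z -0.7
[np.float64(0.0), np.float64(0.4), 0] twist z -1.7
```

The pin dropped: the knob shifted down by about 14 mm. I'll back off and lift clear.

Request:
{"op": "servo_tool", "data": {
  "plan": [
    {"xyz": [0, -0.5, 0], "twist": [0, 0, 0], "jaw": 1},
    {"xyz": [-0.2, -1.3, 0], "twist": [0, 0, 0], "jaw": 1},
    {"xyz": [-0.5, -2, -1.5], "twist": [0, 0, 0], "jaw": 1},
    {"xyz": [-0.8, -2, -5], "twist": [0, 0, 0], "jaw": 1},
    {"xyz": [-1, -2, -9], "twist": [0, 0, 0], "jaw": 1},
    {"xyz": [-1, -2, -13], "twist": [0, 0, 0], "jaw": 1},
    {"xyz": [-1, -2, -16], "twist": [0, 0, 0], "jaw": 1},
    {"xyz": [-1, -2, -17], "twist": [0, 0, 0], "jaw": 1},
    {"xyz": [-1, -2, -17], "twist": [0, 0, 0], "jaw": 1}
  ]
}}

```text
time_s: 20.28
tool_pos: [0.6844, -0.0001, 0.3876]
tool_rot: [-179.9, 0.3, -151.7]
force: [0.1, 0.4, 0.5]
grip_width: 0.0004
grasp_force: 0.0
```

```bash
python3 pin.py
python3 - <<'E'
import numpy as np,cv2
s=np.load("scene_l.npz")["img"][170:320,250:450,::-1]
cv2.imwrite("pics/end.png",cv2.resize(s,(800,600),interpolation=cv2.INTER_CUBIC))
E
```

```text
scene [(70, 102), (75, 67), (80, 67), (85, 65), (90, 68), (95, 71), (100, 76), (105, 71), (110, 71), (115, 77), (120, 91), (125, 87), (130, 93), (135, 90)]
side [(70, 100), (75, 68), (80, 27), (85, 16), (90, 10), (95, 14), (100, 17), (105, 25), (110, 30), (115, 54), (120, 92), (125, 110), (130, 114), (135, 115)]
```

View pics/end.png

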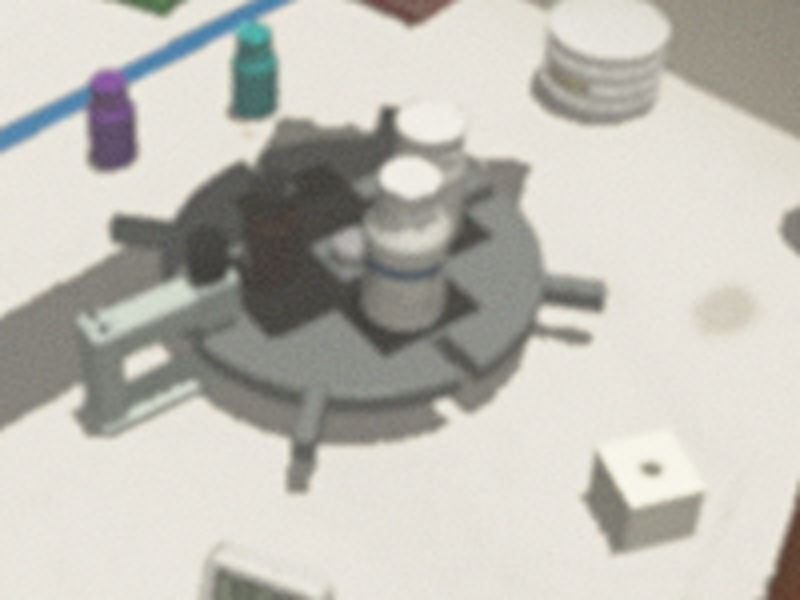

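The knob sits on the guide at (207,250) and the small bottle stands upright behind it at (275,235). Handing in.

```bash
python3 -c "
from cell import env
print(env.sign_off())"
```

```text
the job is handed in; nothing more can be done
None
```

The job is handed in: the smallest bottle stands upright at the front and the pin has dropped fully home in the guide, but I didn't measure the bottle's exact offset from the centre line, and the sign-off gave no score.

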